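Blow the dust off the tall tuning fork

ROBOT

A 7-joint arm with a two-finger parallel gripper is mounted at the origin on the work surface. World frame = base frame: x ahead of the robot, y to its left, z up, the work surface at z = 0. Lengths are in m, angles in rad, forces in N, time in s.
With the tool pointing down it reaches from about 0.425 to 0.8 m from the base axis. Payload 8.3 kg.
Tool frame: the origin (TCP) lies on the mounting face of the last link; the fingertips stand 173 mm ahead of it and the grasp point (between the pads) lies 155 mm ahead of it; z points along the fingers, y is the line along which they close (so a half turn about z gives the same grasp; the last joint's range is limited). The gripper opens to 85 mm and grips with 20 to 120 N. Pads are 22 mm wide; open, the fingers measure 114 mm over their backs; the gripper's body (76 mm by 85 mm) begins 54 mm behind the grasp point. The pads swing forward as they close: fully open they stand 13 mm farther back than shut.
Start: joints at [1.152, 0.383, 0.016, 1.37, -0.006, 1.388, -0.046], TCP at [0.218, -0.586, 0.405] pointing down, gripper open.
Joint ranges: [-2.95, 2.95], [-0.25, 2.06], [-1.52, 1.56], [0.18, 2.33], [-1.44, 4.58], [0.02, 2.06], [-3.01, 3.01]. Speed limits (rad/s): [2.39, 2.39, 3.01, 3.01, 3.14, 3.14, 3.14].

INTERFACE

Orientations are given as a rotation vector (axis times angle).
In Python, from station import env gives the robot as it stands.
- The arm moves only by the tool drive_tool, never from a script. Its argument "steps" is a list of rows, each a list of 7 numbers: the turn, a rotation vector about the world's x, y, z in rad, then the shift along the world's x, y, z in cm, then the opening, from 0 (shut) to 1 (fully open). A call has 1 to 12 rows; each row shifts and turns the commanded pose from where the row before left it; what a row does not reach is not made up. A row lasts 1/8 s, in which the tool goes at most 62.5 mm and 10.7 degrees, less where a joint would pass 70% of its speed; a pose out of reach is approached as far as the arm can. A call is refused whole if a number of a shift passes 6.25 or a number of a turn 0.188, either way. A call with a gripper value outside its range is refused whole. The fingers move at their own pace and stop on an object; the grip force is fixed at half the most. Time passes only in rows, so rows that do not move let the fingers close. It gives the time, the measured TCP pose, the force, the opening and the grip force at its end, in the units of the state.
- env.sense(): the state, without advancing time (a new reading comes with each control period).
- env.get_image(name): name is "side" or "top" or "wrist"; returns a dict with "image" (384x512x3 uint8, red, green, blue), "fx", "fy", "cx", "cy" (pixels), "R" (3x3) and "t" (3): a world point X has camera coordinates R X + t. Camera axes: x right, y down, z forward; pixel columns grow to the right and rows downward; lengths in m; the calibration is good to about 2 mm. The wrist camera is an equidistant fisheye: a pixel r from the principal point sees the ray r / f radians off the axis. A picture is of the moment at which its call begins. There is no depth.
- env.job_done(): hands the job in; it is judged then, once.
Trained networks look in the newest picture that a camera, given by its name, has taken for a name from the list of things; names that differ only in an ending like _2 or _b are one class to them, and where a whole thing is asked for, a point or a joint stands for the part that bears it (a point fixed in the world has none). Each returns a list of dicts, best first, with "p" (0 to 1); they miss things now and then, are a little off and sometimes report something else, mostly with a low value. They report only what shows in the picture. A call takes as long as a camera call.
- env.search_frame(camera, target): "position" ([x, y, z] in m, in world coordinates, good to about 4 mm: the middle of the surface that is visible of it).
- env.regions_of(camera, target): "pixels" (384x512 bool, what is visible of it).
- env.pinpoint(camera, target): "position" ([x, y, z] in m, in world coordinates, good to about 4 mm: a listed point, or the origin of a listed thing).
The state is a dict: "clock": time; "joint_pos": joint angles; "joint_velocities": joint speeds; "effort": joint torques, N m; "ee_pos": TCP position; "ee_rot": TCP orientation; "wrist_force": force on the tool from outside, world axes, zero at the start; "ft_torque": the same for the moment, N m; "finger_gap": finger opening in m; "grip_force": force on a finger pad.
Only numpy, scipy, OpenCV 4.12 (cv2) and the standard library are available. Lean on these libraries where they do the work, as an engineer would, in place of code of your own. Each camera call takes 0.05 s, during which the arm holds its last target. There are 200 camera calls.

TASK

Slide the longer pine resonance box, the one carrying the tall fork, gently along its guide until its fork stands centred in front of the canister's nozzle: push the thin-walled box itself with less than 8 N, without gripping it and without touching either fork. Then press the nozzle cap fully down, hold it there for about a second to blow the dust off, and let it spring up again. Never spray before the tall fork is in place, and leave the shorter fork box, the mallet, the brass resonator and the cork stopper where they are.

Things in the scene. Friction and masses are not known exactly. Their poses are not given: they have to be found in the camera images.
- guide: fixed dark wooden board, 110 x 600 x 12 mm (x, y, z), a rail 9 mm wide along each long edge (rail tops 23 mm above the shelf, 80 mm between the rails). Origin: centre of its underside, on the shelf; y is the sliding direction, x points to the canister's side. Both fork boxes stand between the rails on the board, one towards each end; which is at which end varies
- long_box: loose hollow pine box, 74 x 140 x 50 mm (x across the lane, y along it, z up), 5 mm walls, open on its +x side, end faces (74 x 50 mm) closed; about 0.4 kg with its fork, which stands upright on the middle of its lid: prongs spread along y, 32 mm wide overall, top 139 mm above the lid. Origin: centre of the box's underside, below the fork's stem, 12 mm above the shelf
- tall_fork: the steel fork fixed on the long box; origin at the foot of its stem, centre of the box's lid; z up along the stem, top of prongs at z = 139 mm; must not be touched
- short_box: loose bystander: the smaller pine box, 74 x 100 x 40 mm, with a fork 89 mm tall (26 mm wide) standing on its lid; same axes and origin as the long box
- small_fork: the fork fixed on the short box; origin at the foot of its stem, centre of the lid; must not be touched
- canister: fixed upright air-duster canister, 52 mm diameter, shoulder 138 mm above the shelf, clamped beside the guide, its axis 120 mm from the lane's middle line. Origin: on its axis at the shelf's surface; axes parallel to the guide's; the nozzle blows along -x, across the lane. The tall fork is in place when the long box's origin lies at y = 0 in this frame
- cap_top (a point): centre of the flat top of the white round nozzle cap (28 mm diameter, 21 mm tall), 165.5 mm above the shelf when up; press it straight down
- nozzle_tip (a point): tip of the small nozzle tube (8 mm diameter) that sticks 12 mm out of the cap towards the lane; 154.5 mm above the shelf
- cap (a joint): travel of the sprung nozzle cap in m: 0 up, 0.006 fully down; starts to move at about 2.4 N and takes about 6 N fully down; springs up when let go
- helmholtz: loose bystander: brass resonator ball with a short neck on top, 72 mm diameter, 88 mm tall; origin: centre of its underside
- mallet: loose bystander: mallet lying down, handle 12 mm thick, about 190 mm long over all, along its x axis; grey rubber head 28 mm diameter, 50 mm long at +x; origin on the shelf under the handle, about 75 mm from the head's axis
- stopper: loose bystander: cork stopper, 36 mm diameter at the top, 28 mm tall; origin: centre of its underside

How it is judged:
By the outcome, as a careful person would: the job done as asked, in the order asked, and still so for the second after the job is handed in, with the robot touching nothing.
It also fails if it takes over 64 s, if anything falls off the work surface, if the arm or the gripper's body presses on something with over 40 N, if the wrist force passes 120 N, or if a joint passes its speed limit or range.

## Working session

There is one attempt and no reset: what is moved stays moved. The work goes in short steps, Python scripts to look and compute and a tool call to move; the robot and the scene stay as the last step left them, time stands still between calls to the robot, and variables do not carry over. Pictures are saved under pics/ and viewed, at most 10 in all, crops included, and the job is handed in when it is done.

Besides the shell and the picture viewer there is one more tool, called as name(argument=value, ...), one argument or row to a line, values as JSON. drive_tool: Moves the arm, as the interface text tells. Its arguments: {"type":"object","properties":{"steps":{"type":"array","items":{"type":"array","items":{"type":"number"}}}},"required":["steps"]}

```bash
mkdir -p pics
python3 - <<'E'
from station import env
import cv2,numpy as np
ims=[]
for c in("side","top"):
    d=env.get_image(c);ims.append(d["image"])
    for n in("guide","long_box","tall_fork","short_box","canister","cap_top","nozzle_tip","helmholtz","mallet","stopper"):
        r=env.pinpoint(c,n)
        print(c,n,[(np.round(q["position"],3).tolist(),round(q["p"],2)) for q in r[:2]])
im=np.vstack(ims)[...,::-1]
cv2.imwrite("pics/a.png",cv2.resize(im,None,fx=.78,fy=.78))
s=env.sense();print(s["clock"],s["ee_pos"],s["ee_rot"],s["finger_gap"],s["wrist_force"])
E
```

```text
side guide [([0.52, 0.063, -0.0], 0.9)]
side long_box [([0.522, 0.222, 0.012], 0.98), ([0.528, 0.227, 0.064], 0.15)]
side tall_fork [([0.529, 0.224, 0.062], 0.55), ([0.689, -0.051, -0.001], 0.22)]
side short_box [([0.519, -0.115, 0.012], 0.91), ([0.519, 0.22, 0.014], 0.4)]
side canister [([0.641, 0.038, 0.001], 0.81)]
side cap_top [([0.638, 0.041, 0.169], 0.63)]
side nozzle_tip [([0.62, 0.04, 0.154], 0.75), ([0.637, 0.04, 0.169], 0.18)]
side helmholtz []
side mallet [([0.685, 0.293, 0.005], 0.75)]
side stopper [([0.69, -0.055, 0.001], 0.55)]
top guide [([0.522, 0.06, 0.004], 0.93)]
top long_box [([0.523, 0.221, 0.016], 0.65)]
top tall_fork [([0.52, 0.222, 0.059], 0.67)]
top short_box [([0.522, -0.119, 0.014], 0.68), ([0.52, 0.222, 0.013], 0.49)]
top canister [([0.644, 0.043, 0.001], 0.9)]
top cap_top [([0.637, 0.041, 0.166], 0.7)]
top nozzle_tip [([0.618, 0.038, 0.154], 0.48)]
top helmholtz [([0.649, -0.123, -0.002], 0.96), ([0.641, 0.042, 0.001], 0.74)]
top mallet [([0.681, 0.294, -0.0], 0.94)]
top stopper [([0.69, -0.057, -0.001], 0.82)]
1.1 [ 0.21769512 -0.58583389  0.40469233] [-3.09194888e+00 -5.55911456e-01 -6.87294700e-05] 0.0854579133883287 [0.94921697 0.30182264 0.30645127]
```

View pics/a.png

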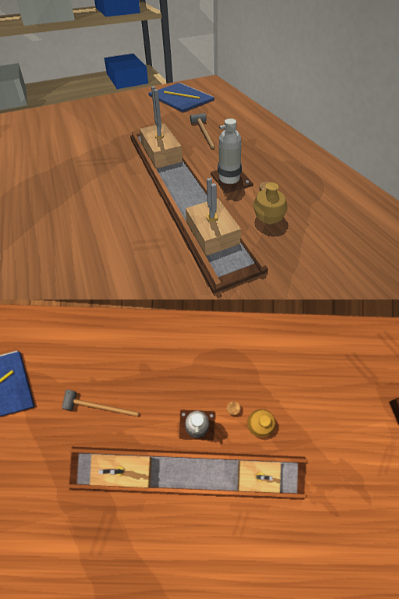

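The top view shows the long box with the tall fork at the left (+y) end, the short box at the right. The canister is between them, above the lane at about (197,425), and the mallet, stopper and ball are clear of the lane. I'll push in -y. First I need the guide's yaw.

```bash
cat > h.py <<'E'
from station import env
import cv2,numpy as np
def ray(d,uv,z):
    uv=np.atleast_2d(uv).astype(float);R=np.array(d["R"]);t=np.array(d["t"])
    r=np.c_[(uv[:,0]-d["cx"])/d["fx"],(uv[:,1]-d["cy"])/d["fy"],np.ones(len(uv))]@R
    c=-R.T@t
    return c+r*((z-c[2])/r[:,2])[:,None]
def rect(d,cam,n,z):
    m=env.regions_of(cam,n)[0]["pixels"]; v,u=np.nonzero(m)
    p=ray(d,np.c_[u,v],z)[:,:2]
    return cv2.minAreaRect((p*1000).astype(np.float32)),p
E
python3 - <<'E'
from h import *
d=env.get_image("top")
for n,z in(("guide",.023),("long_box",.062),("short_box",.052),("cap_top",.1655),("canister",.138)):
    r,p=rect(d,"top",n,z);print(n,np.round(r[0],1),np.round(r[1],1),round(r[2],2),p.min(0),p.max(0))
print(env.sense()["clock"])
E
```

```text
guide [520.1  58.7] [596.5 108.5] 89.0 [ 0.46123313 -0.23970104] [0.57862292 0.3576374 ]
long_box [523.7 219.1] [ 78.8 146.3] 1.39 [0.48419412 0.14533634] [0.56328501 0.29208944]
short_box [ 517.3 -116.7] [104.9  74.9] 89.08 [ 0.47935224 -0.16963936] [ 0.55477748 -0.06438214]
cap_top [634.9  36.1] [35.4 26.5] 25.89 [0.61422128 0.02526445] [0.65169608 0.05068501]
canister [631.1  39. ] [81.1 65.2] 88.87 [ 0.59803756 -0.00166221] [0.66375132 0.07980319]
1.4
```

drive_tool(
  steps=[
    [0,0,0.08,2.5,6,0.3,0.3],
    [0,0,0.08,2.5,6,0.3,0.3],
    [0,0,0.08,2.5,6,0.3,0.3],
    [0,0,0.08,2.5,6,0.3,0.3],
    [0,0,0.08,2.5,6,0.3,0.3],
    [0,0,0.08,2.5,6,0.3,0.3],
    [0,0,0.08,2.5,6,0,0.3],
    [0,0,0.08,2.5,6,0,0.3],
    [0,0,0.08,2,6,0,0.3],
    [0,0,0.08,2,6,0,0.3],
    [0,0,0.08,2,6,0,0.3],
    [0,0,0.08,2,6,0,0.3],
  ],
)

```text
clock: 2.9
ee_pos: [0.4892, 0.1143, 0.4225]
ee_rot: [2.483, 1.923, 0.001]
wrist_force: [0.8, 0.2, -0.3]
finger_gap: 0.0255
grip_force: 0.0
```

drive_tool(
  steps=[
    [0,0,0.06,0.7,5,0,0.3],
    [0,0,0.06,0.7,5,0,0.3],
    [0,0,0.06,0.7,5,0,0.3],
    [0,0,0.056,0.6,4.6,0,0.3],
    [0,0,0,0,0,-5,0.3],
    [0,0,0,0,0,-5,0.3],
    [0,0,0,0,0,-5,0.3],
    [0,0,0,0,0,-4,0.3],
    [0,0,0,0,0,-2,0.3],
    [0,0,0,0,0,0,0.3],
    [0,0,0,0,0,0,0.3],
  ],
)

```text
clock: 4.28
ee_pos: [0.5166, 0.3091, 0.2138]
ee_rot: [2.242, 2.2, 0.004]
wrist_force: [-0.1, 0.8, -0.5]
finger_gap: 0.0257
grip_force: 0.0
```

Run:
```python
from h import *
a=env.get_image("side")["image"];b=env.get_image("wrist")["image"]
cv2.imwrite("pics/b.png",cv2.resize(np.vstack([a[60:300],b])[...,::-1],None,fx=.95,fy=.95))
print(env.sense()["wrist_force"],env.sense()["ee_pos"])
```

```text
[ 0.47107003 -0.32855582  0.36016226] [0.51652778 0.30904171 0.21390831]
```

View pics/b.png

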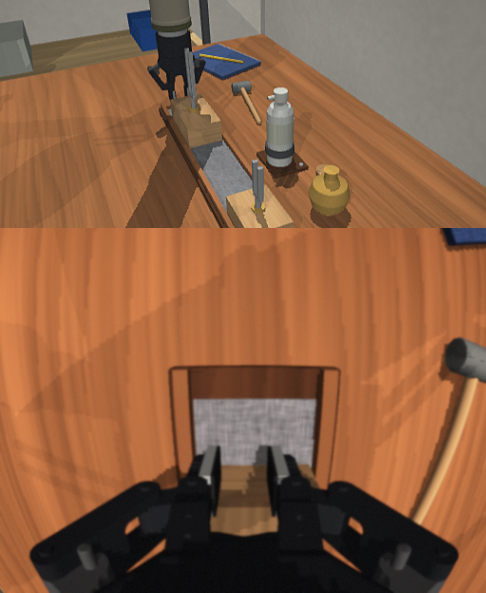

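Side picture: the gripper stands behind the long box's end face. Wrist picture: both fingertips (about (210,450) and (270,450)) are just past the lid edge at row 465. They sit slightly left of the lane's middle, so I'll centre and lower them, then approach slowly.

drive_tool(
  steps=[
    [0,0,0,0.4,0.5,-0.5,0.3],
    [0,0,0,0.4,0,-0.5,0.3],
    [0,0,0,0,0,0,0.3],
    [0,0,0,0,-0.3,0,0.3],
    [0,0,0,0,-0.3,0,0.3],
    [0,0,0,0,-0.15,0,0.3],
    [0,0,0,0,-0.1,0,0.3],
    [0,0,0,0,-0.1,0,0.3],
    [0,0,0,0,-0.1,0,0.3],
  ],
)

```text
clock: 5.5
ee_pos: [0.5239, 0.3032, 0.202]
ee_rot: [-2.242, -2.2, -0.001]
wrist_force: [0.0, 0.8, -1.2]
finger_gap: 0.0257
grip_force: 0.7
```

drive_tool(
  steps=[
    [0,0,0,0,-0.1,0,0.3],
    [0,0,0,0,-0.1,0,0.3],
    [0,0,0,0,-0.1,0,0.3],
    [0,0,0,0,-0.1,0,0.3],
  ],
)

```text
clock: 6.0
ee_pos: [0.5239, 0.2991, 0.202]
ee_rot: [-2.242, -2.2, -0.0]
wrist_force: [0.3, 1.4, -0.9]
finger_gap: 0.026
grip_force: 0.9
```

drive_tool(
  steps=[
    [0,0,0,0,-0.1,0,0.3],
    [0,0,0,0,-0.1,0,0.3],
    [0,0,0,0,-0.1,0,0.3],
    [0,0,0,0,-0.1,0,0.3],
  ],
)

```text
clock: 6.5
ee_pos: [0.524, 0.295, 0.202]
ee_rot: [-2.242, -2.2, -0.0]
wrist_force: [-0.5, 2.3, -0.1]
finger_gap: 0.0259
grip_force: 1.0
```

drive_tool(
  steps=[
    [0,0,0,0,-0.1,0,0.3],
    [0,0,0,0,-0.1,0,0.3],
    [0,0,0,0,-0.1,0,0.3],
    [0,0,0,0,-0.1,0,0.3],
  ],
)

```text
clock: 7.0
ee_pos: [0.5239, 0.291, 0.202]
ee_rot: [-2.242, -2.2, -0.0]
wrist_force: [0.2, 2.2, -0.0]
finger_gap: 0.0255
grip_force: 1.1
```

drive_tool(
  steps=[
    [0,0,0,0,-0.15,0,0.3],
    [0,0,0,0,-0.2,0,0.3],
    [0,0,0,0,-0.25,0,0.3],
    [0,0,0,0,-0.3,0,0.3],
    [0,0,0,0,-0.3,0,0.3],
    [0,0,0,0,-0.3,0,0.3],
    [0,0,0,0,-0.3,0,0.3],
    [0,0,0,0,-0.3,0,0.3],
    [0,0,0,0,-0.3,0,0.3],
    [0,0,0,0,-0.3,0,0.3],
    [0,0,0,0,-0.3,0,0.3],
    [0,0,0,0,-0.3,0,0.3],
  ],
)

```text
clock: 8.5
ee_pos: [0.5239, 0.2578, 0.202]
ee_rot: [-2.242, -2.2, -0.0]
wrist_force: [0.2, 2.5, 1.3]
finger_gap: 0.0254
grip_force: 1.4
```

drive_tool(
  steps=[
    [0,0,0,0,-0.3,0,0.3],
    [0,0,0,0,-0.3,0,0.3],
    [0,0,0,0,-0.3,0,0.3],
    [0,0,0,0,-0.3,0,0.3],
    [0,0,0,0,-0.3,0,0.3],
    [0,0,0,0,-0.3,0,0.3],
    [0,0,0,0,-0.3,0,0.3],
    [0,0,0,0,-0.3,0,0.3],
    [0,0,0,0,-0.3,0,0.3],
    [0,0,0,0,-0.3,0,0.3],
    [0,0,0,0,-0.3,0,0.3],
    [0,0,0,0,-0.3,0,0.3],
  ],
)

```text
clock: 10.0
ee_pos: [0.524, 0.2218, 0.202]
ee_rot: [-2.242, -2.2, -0.0]
wrist_force: [-0.5, 3.1, 1.7]
finger_gap: 0.0257
grip_force: 1.5
```

drive_tool(
  steps=[
    [0,0,0,0,-0.3,0,0.3],
    [0,0,0,0,-0.3,0,0.3],
    [0,0,0,0,-0.3,0,0.3],
    [0,0,0,0,-0.3,0,0.3],
    [0,0,0,0,-0.3,0,0.3],
    [0,0,0,0,-0.3,0,0.3],
    [0,0,0,0,-0.3,0,0.3],
    [0,0,0,0,-0.3,0,0.3],
    [0,0,0,0,-0.3,0,0.3],
    [0,0,0,0,-0.2,0,0.3],
    [0,0,0,0,-0.15,0,0.3],
    [0,0,0,0,-0.1,0,0.3],
  ],
)

```text
clock: 11.5
ee_pos: [0.5239, 0.1904, 0.2019]
ee_rot: [-2.242, -2.2, 0.0]
wrist_force: [0.1, 2.7, 1.3]
finger_gap: 0.0259
grip_force: 1.4
```

Run:
```python
from h import *
for c in("side","top"):
  for n in("long_box","tall_fork","canister","cap_top","nozzle_tip"):
    if n=="long_box": d=env.get_image(c); 
    r=env.pinpoint(c,n);print(c,n,[(np.round(q["position"],4).tolist(),round(q["p"],2)) for q in r[:2]])
  if c=="side":a=d["image"]
r,p=rect(d,"top","long_box",.062);print(r)
cv2.imwrite("pics/c.png",np.vstack([a[60:330],d["image"][60:330]])[...,::-1])
print(env.sense()["clock"])
```

```text
side long_box [([0.5216, 0.1067, 0.0148], 0.62)]
side tall_fork [([0.5236, 0.1125, 0.0625], 0.92)]
side canister [([0.6413, 0.0385, 0.0021], 0.95)]
side cap_top [([0.6365, 0.0422, 0.1665], 0.76), ([0.6519, -0.1222, -0.0], 0.45)]
side nozzle_tip [([0.6178, 0.0417, 0.1564], 0.78), ([0.5222, 0.0619, -0.0015], 0.64)]
top long_box [([0.5191, 0.1111, 0.015], 0.82)]
top tall_fork [([0.5229, 0.11, 0.061], 0.76), ([0.6151, 0.0366, 0.1536], 0.39)]
top canister [([0.6436, 0.0423, 0.0018], 0.83)]
top cap_top [([0.6379, 0.0418, 0.1683], 0.71)]
top nozzle_tip [([0.6131, 0.0342, 0.1519], 0.52)]
((522.149169921875, 107.38648986816406), (77.24425506591797, 140.02149963378906), 0.04192540794610977)
12.15
```

View pics/c.png

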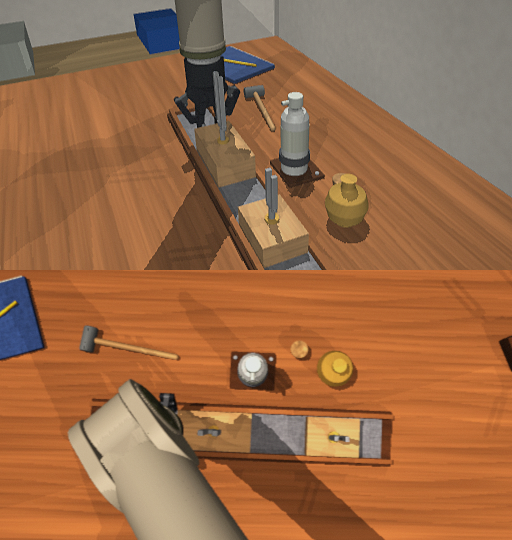

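The box has slid about 110 mm with roughly 3 N, fork untouched. The top view shows the fork at column 208 and the canister axis near column 253, so about 68 mm remain. I'll push most of that, then re-measure.

drive_tool(
  steps=[
    [0,0,0,0,-0.1,0,0.3],
    [0,0,0,0,-0.15,0,0.3],
    [0,0,0,0,-0.2,0,0.3],
    [0,0,0,0,-0.3,0,0.3],
    [0,0,0,0,-0.3,0,0.3],
    [0,0,0,0,-0.3,0,0.3],
    [0,0,0,0,-0.3,0,0.3],
    [0,0,0,0,-0.3,0,0.3],
    [0,0,0,0,-0.3,0,0.3],
    [0,0,0,0,-0.3,0,0.3],
    [0,0,0,0,-0.3,0,0.3],
    [0,0,0,0,-0.3,0,0.3],
  ],
)

```text
clock: 13.65
ee_pos: [0.5239, 0.1588, 0.202]
ee_rot: [-2.242, -2.2, 0.0]
wrist_force: [0.6, 1.6, 0.6]
finger_gap: 0.0254
grip_force: 0.7
```

drive_tool(
  steps=[
    [0,0,0,0,-0.3,0,0.3],
    [0,0,0,0,-0.3,0,0.3],
    [0,0,0,0,-0.3,0,0.3],
    [0,0,0,0,-0.3,0,0.3],
    [0,0,0,0,-0.3,0,0.3],
    [0,0,0,0,-0.3,0,0.3],
    [0,0,0,0,-0.3,0,0.3],
    [0,0,0,0,-0.3,0,0.3],
    [0,0,0,0,-0.3,0,0.3],
    [0,0,0,0,-0.2,0,0.3],
    [0,0,0,0,-0.15,0,0.3],
    [0,0,0,0,-0.1,0,0.3],
  ],
)

```text
clock: 15.15
ee_pos: [0.5239, 0.1275, 0.202]
ee_rot: [-2.242, -2.2, -0.0]
wrist_force: [-0.5, 1.9, -1.4]
finger_gap: 0.0259
grip_force: 0.7
```

Run:
```python
from h import *
P={}
for k in range(3):
 for c in("side","top"):
  d=env.get_image(c)
  for n in("guide","long_box","tall_fork","short_box","canister","cap_top","nozzle_tip"):
    r=env.pinpoint(c,n)
    if r:P.setdefault((n,c),[]).append(r[0]["position"])
for k,v in P.items():print(k,np.round(v,4)[:,:2].tolist())
for n,z in(("long_box",.062),("guide",.012)):print(rect(d,"top",n,z)[0])
# nearer crop of top & side
s=env.get_image("side")["image"]
cv2.imwrite("pics/d_t.png",cv2.resize(d["image"][130:290,130:400],None,fx=2.9,fy=2.9,interpolation=cv2.INTER_CUBIC)[...,::-1])
print({k:d[k] for k in("fx","cx","cy","R","t")})
e=env.sense();print(e["clock"],e["ee_pos"])
```

```text
('guide', 'side') [[0.5186, 0.0604], [0.5194, 0.0599], [0.5178, 0.0608]]
('long_box', 'side') [[0.5199, 0.0443], [0.5212, 0.0472], [0.6137, 0.0404]]
('tall_fork', 'side') [[0.5246, 0.0486], [0.5251, 0.0496], [0.5237, 0.0473]]
('short_box', 'side') [[0.5218, -0.1183], [0.5177, -0.1165], [0.5216, -0.1169]]
('canister', 'side') [[0.6387, 0.0391], [0.6391, 0.0382], [0.6388, 0.036]]
('cap_top', 'side') [[0.634, 0.0411], [0.634, 0.0408], [0.6381, 0.0404]]
('nozzle_tip', 'side') [[0.615, 0.0399], [0.6141, 0.0394], [0.6179, 0.0374]]
('guide', 'top') [[0.5191, 0.0471]]
('long_box', 'top') [[0.522, 0.0501], [0.5194, 0.0483], [0.519, 0.0488]]
('tall_fork', 'top') [[0.5218, 0.0467], [0.5228, 0.0504], [0.5212, 0.0474]]
('canister', 'top') [[0.6413, 0.0403], [0.6437, 0.0433]]
('cap_top', 'top') [[0.6387, 0.0416], [0.6382, 0.041], [0.6377, 0.0406]]
('nozzle_tip', 'top') [[0.6186, 0.0359], [0.6152, 0.0377]]
('short_box', 'top') [[0.517, -0.1208], [0.5198, -0.121]]
((522.4689331054688, 40.581886291503906), (128.32501220703125, 74.02526092529297), 88.87051391601562)
((519.986328125, 58.615447998046875), (602.600341796875, 109.57592010498047), 88.98253631591797)
{'fx': 491.8771776679662, 'cx': 259.10026000705835, 'cy': 184.28821383634644, 'R': array([[ 0.02540083, -0.99949112,  0.01929478],
       [-0.99833726, -0.0263611 , -0.0512621 ],
       [ 0.05174465, -0.0179606 , -0.99849883]]), 't': array([0.0090109 , 0.59694802, 0.96378215])}
17.7 [0.52394262 0.12750915 0.20196741]
```

View pics/d_t.png

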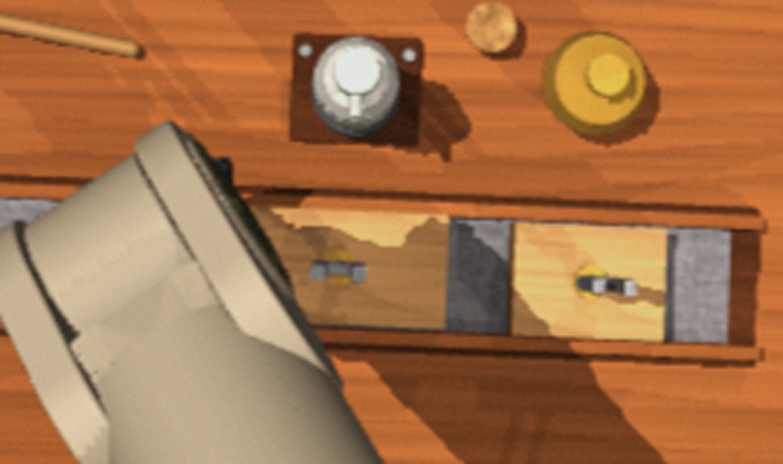

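Top crop: fork prong tops span columns 310–367 at row 270. The cap is centred at (357,70), the nozzle tip is at (356,112), and the box's far lid edge is at column about 448 (rows 218–332). I'll convert these to positions.

Run:
```python
from h import *
d=env.get_image("top")
f=lambda u,v,z:np.round(ray(d,[u/2.9+130,v/2.9+130],z)[0][:2],4)
for n,a in dict(forkL=(310,270,.201),forkR=(367,270,.201),cap=(357,70,.1655),noz=(356,112,.1545),edge1=(449,218,.062),edge2=(446,332,.062),sb=(511,280,.052),sb2=(666,285,.052)).items():print(n,f(*a))
g=cv2.cvtColor(d["image"],cv2.COLOR_RGB2GRAY).astype(int)
def region(n,z):
    m=env.regions_of("top",n)[0]["pixels"];v,u=np.nonzero(m);p=ray(d,np.c_[u,v],z);return p
for n,z in(("tall_fork",.18),("cap_top",.1655),("nozzle_tip",.1655)):
    p=region(n,z);print(n,len(p),p.min(0)[:2],p.max(0)[:2],p.mean(0)[:2])
```

```text
forkL [0.5236 0.0618]
forkR [0.5244 0.0303]
cap [0.6394 0.0386]
noz [0.6158 0.0385]
edge1 [ 0.5558 -0.0244]
edge2 [ 0.4817 -0.0241]
sb [ 0.5162 -0.0669]
sb2 [ 0.5154 -0.1695]
tall_fork 215 [ 0.65169564 -0.05049761] [ 0.67868425 -0.02374737] [ 0.66463928 -0.03722938]
cap_top 227 [0.61417575 0.02673932] [0.64999723 0.05068501] [0.63536659 0.03837405]
nozzle_tip 222 [0.61253051 0.02678224] [0.64999723 0.05068501] [0.63550387 0.03847001]
```

drive_tool(
  steps=[
    [0,0,0,0,-0.1,0,0.3],
    [0,0,0,0,-0.1,0,0.3],
    [0,0,0,0,-0.1,0,0.3],
    [0,0,0,0,-0.1,0,0.3],
    [0,0,0,0,-0.08,0,0.3],
    [0,0,0,0,-0.05,0,0.3],
    [0,0,0,0,0,0,0.3],
  ],
)

```text
clock: 18.77
ee_pos: [0.5239, 0.1222, 0.202]
ee_rot: [-2.242, -2.2, 0.0]
wrist_force: [-0.9, 1.4, 0.9]
finger_gap: 0.0258
grip_force: 1.1
```

drive_tool(
  steps=[
    [0,0,0,0,0.2,0,0.3],
    [0,0,0,0,0.5,0,0.3],
    [0,0,0,0,2,0,0.3],
    [0,0,0,0,3,0,0.3],
    [0,0,0,0,0.5,5,0.3],
    [0,0,0,0,0,5,0.3],
    [0,0,0,0,0,5,0],
    [0,0,0,2,1,4,0],
    [0,0,0,4,2,0,0],
    [0,0,0,3,2,0,0],
    [0,0,0,0,0,0,0],
  ],
)

```text
clock: 20.15
ee_pos: [0.615, 0.2355, 0.3905]
ee_rot: [-2.24, -2.2, 0.001]
wrist_force: [-0.5, 0.8, -1.0]
finger_gap: 0.0001
grip_force: 0.0
```

Run:
```python
from h import *
P={}
for k in range(2):
 for c in("side","top"):
  d=env.get_image(c)
  for n in("long_box","tall_fork","cap_top","canister"):
    r=env.pinpoint(c,n)
    if r:P.setdefault((n,c),[]).append(r[0]["position"])
for k,v in P.items():print(k,np.round(v,4)[:,:2].tolist())
for n,z in(("long_box",.062),("guide",.012)):print(rect(d,"top",n,z)[0])
cv2.imwrite("pics/e.png",cv2.resize(d["image"][130:290,130:400],None,fx=2.9,fy=2.9,interpolation=cv2.INTER_CUBIC)[...,::-1])
e=env.sense();print(e["clock"],e["ee_pos"])
```

```text
('long_box', 'side') [[0.5211, 0.0418], [0.5207, 0.0421]]
('tall_fork', 'side') [[0.5252, 0.0472], [0.5254, 0.0433]]
('cap_top', 'side') [[0.5176, -0.1133], [0.6356, 0.0428]]
('canister', 'side') [[0.6403, 0.0364], [0.6375, 0.0376]]
('long_box', 'top') [[0.5223, 0.0417], [0.5213, 0.0428]]
('tall_fork', 'top') [[0.5233, 0.0432], [0.5185, 0.0427]]
('cap_top', 'top') [[0.6363, 0.043], [0.6351, 0.0431]]
('canister', 'top') [[0.6389, 0.043], [0.6414, 0.0415]]
((522.5508422851562, 41.30751037597656), (139.61871337890625, 73.76300048828125), 89.00363159179688)
((518.9522094726562, 5.37744140625), (500.3015441894531, 113.01152801513672), 89.00607299804688)
21.25 [0.61396722 0.23422475 0.39195428]
```

View pics/e.png

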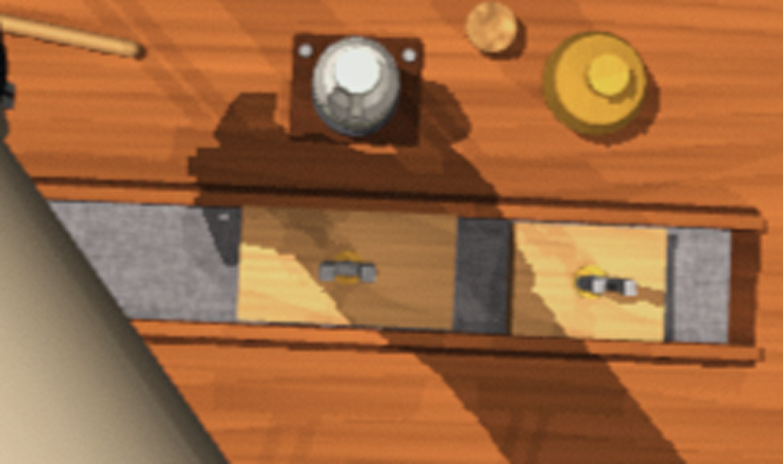

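The box sits at centre y ≈ 0.041 (lid columns 239–457) with yaw matching the guide, and the target is about 0.041, so the fork is in place. Next, the cap at (0.638, 0.040).

drive_tool(
  steps=[
    [0,0,0,0.6,-3,0,0],
    [0,0,0,0.6,-4,0,0],
    [0,0,0,0.6,-4,0,0],
    [0,0,0,0.6,-4,0,0],
    [0,0,0,0,-3,0,0],
    [0,0,0,0,-1.4,0,0],
    [0,0,0,0,0,-1,0],
    [0,0,0,0,0,-1,0],
    [0,0,0,0,0,0,0],
  ],
)

```text
clock: 22.38
ee_pos: [0.6374, 0.0418, 0.3705]
ee_rot: [-2.238, -2.202, 0.002]
wrist_force: [-0.7, 0.4, -0.7]
finger_gap: 0.0005
grip_force: 0.0
```

Run:
```python
from h import *
a=env.get_image("side")["image"];b=env.get_image("wrist")["image"]
cv2.imwrite("pics/f.png",np.hstack([cv2.resize(a[60:260,200:400],(400,400)),cv2.resize(b[184:384,150:350],(400,400))])[...,::-1])
e=env.sense();print(e["clock"],e["ee_pos"],e["ee_rot"],e["wrist_force"])
```

```text
22.475 [0.63779506 0.04140116 0.3717205 ] [-2.23986377e+00 -2.20175776e+00  1.68362134e-04] [-0.10661661  0.33214005  0.43519775]
```

View pics/f.png

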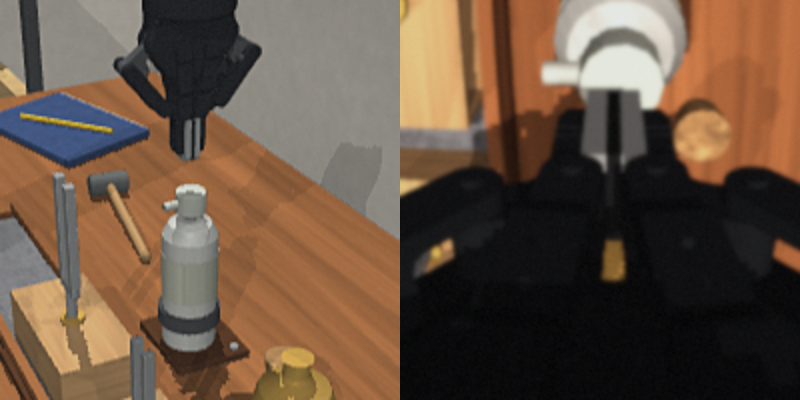

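The shut fingers hang above the cap. In the wrist view they line up with it (column 615 against cap 620). Descending, slowly near contact.

drive_tool(
  steps=[
    [0,0,0,0,-0.1,-1,0],
    [0,0,0,0,0,-1,0],
    [0,0,0,0,0,-0.5,0],
    [0,0,0,0,0,-0.3,0],
    [0,0,0,0,0,-0.2,0],
    [0,0,0,0,0,-0.2,0],
    [0,0,0,0,0,0,0],
  ],
)

```text
clock: 23.35
ee_pos: [0.638, 0.0392, 0.34]
ee_rot: [-2.242, -2.2, 0.0]
wrist_force: [0.4, -0.2, -0.2]
finger_gap: -0.0001
grip_force: 0.0
```

drive_tool(
  steps=[
    [0,0,0,0,0,-0.15,0],
    [0,0,0,0,0,-0.15,0],
  ],
)

```text
clock: 23.6
ee_pos: [0.638, 0.0393, 0.3374]
ee_rot: [2.242, 2.2, 0.001]
wrist_force: [-1.3, -0.9, 3.1]
finger_gap: 0.0003
grip_force: 1.6
```

Contact. Pressing down by the 6 mm.

drive_tool(
  steps=[
    [0,0,0,0,0,-0.2,0],
    [0,0,0,0,0,-0.2,0],
    [0,0,0,0,0,-0.1,0],
    [0,0,0,0,0,-0.05,0],
  ],
)

```text
clock: 24.1
ee_pos: [0.638, 0.0393, 0.333]
ee_rot: [2.242, 2.199, 0.001]
wrist_force: [-5.5, -1.6, 14.4]
finger_gap: -0.0003
grip_force: 7.3
```

drive_tool(
  steps=[
    [0,0,0,0,0,0,0],
    [0,0,0,0,0,0,0],
    [0,0,0,0,0,0,0],
    [0,0,0,0,0,0,0],
    [0,0,0,0,0,0,0],
    [0,0,0,0,0,0,0],
    [0,0,0,0,0,0,0],
    [0,0,0,0,0,0,0],
  ],
)

```text
clock: 25.1
ee_pos: [0.638, 0.0393, 0.333]
ee_rot: [2.242, 2.199, 0.001]
wrist_force: [-4.9, -1.1, 12.4]
finger_gap: -0.0002
grip_force: 6.2
```

drive_tool(
  steps=[
    [0,0,0,0,0,0.4,0],
    [0,0,0,0,0,0.8,0],
    [0,0,0,0,0,2,0],
    [0,0,0,0,0,4,0],
    [0,0,0,0,0,4,0],
    [0,0,0,0,4,2,0],
    [0,0,0,0,5,0,0],
    [0,0,0,0,5,0,0],
    [0,0,0,0,4,0,0],
    [0,0,0,0,0,0,0],
  ],
)

```text
clock: 26.35
ee_pos: [0.6362, 0.2239, 0.464]
ee_rot: [-2.233, -2.207, -0.001]
wrist_force: [0.7, -0.7, 0.1]
finger_gap: -0.0001
grip_force: 0.0
```

Run:
```python
from h import *
a=env.get_image("side")["image"];d=env.get_image("top")
print(rect(d,"top","long_box",.062)[0],rect(d,"top","cap_top",.1655)[1].mean(0))
for n in("cap_top","tall_fork","long_box","short_box","helmholtz","mallet","stopper"):
    for c in("side","top"):
        r=env.pinpoint(c,n);print(n,c,np.round(r[0]["position"],3) if r else None)
cv2.imwrite("pics/g.png",np.vstack([a[60:330],d["image"][60:330]])[...,::-1])
```

```text
((522.5094604492188, 41.23051834106445), (139.6667938232422, 73.8914794921875), 88.83049774169922) [0.63536017 0.03912217]
cap_top side [0.636 0.04  0.167]
cap_top top [0.638 0.042 0.166]
tall_fork side [0.523 0.043 0.06 ]
tall_fork top None
long_box side [0.518 0.038 0.014]
long_box top [0.518 0.044 0.013]
short_box side [ 0.52  -0.117  0.012]
short_box top [ 0.52  -0.123  0.012]
helmholtz side [ 0.654 -0.119 -0.002]
helmholtz top [ 0.651 -0.122 -0.004]
mallet side [0.683 0.294 0.005]
mallet top [ 0.684  0.291 -0.002]
stopper side [ 0.69  -0.056 -0.   ]
stopper top [ 0.689 -0.055  0.003]
```

View pics/g.png

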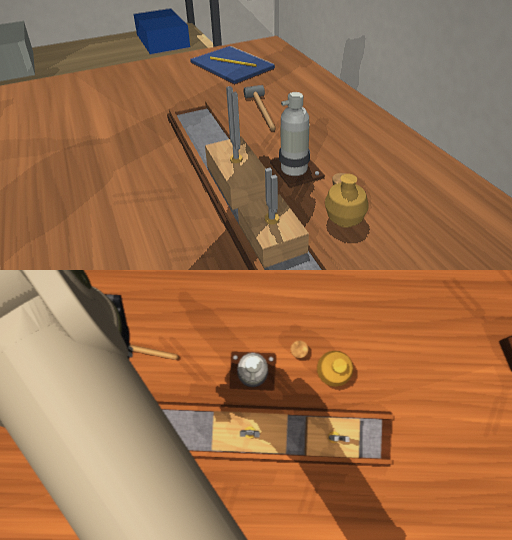

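The tall fork (column 250 in the top view) is in line with the canister (column 252). The cap is up again, the bystanders are unmoved and the arm is clear, so I'm handing in.

```bash
python3 -c "
from station import env
print(env.job_done())"
```

```text
the job is handed in; nothing more can be done
None
```

The job is handed in, with no verdict returned: I pushed the long box (about 3 N) until the tall fork stood within about 1 mm of the nozzle line by camera, then pressed the cap until the force (12–14 N) passed the 6 N for fully down, held it for about a second, and let it spring up; the bystanders show no movement beyond camera accuracy.

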